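# Push the sleeve crate up the ramp onto the polishing shelf

### The arm

A 6-joint arm with a two-finger parallel gripper is mounted at the origin on the work surface. World frame = base frame: x ahead of the robot, y to its left, z up, the work surface at z = 0. Lengths are in m, angles in rad, forces in N, time in s.
With the tool pointing down it reaches from about 0.25 to 0.725 m from the base axis. Payload 4 kg.
Tool frame: the origin (TCP) lies midway between the tips of the shut fingers; the grasp point (between the pads) lies bot.tcp_to_grasp behind it (bot.tcp_to_grasp is the distance from the TCP to the grasp point, in m); z points along the fingers, y is the line along which they close (so a half turn about z gives the same grasp; the last joint's range is limited). The gripper opens to 85 mm and grips with 20 to 120 N. Pads are 22 mm wide; open, the fingers measure 114 mm over their backs; the gripper's body (76 mm by 85 mm) begins 54 mm behind the grasp point. The pads swing forward as they close: fully open they stand 13 mm farther back than shut.
Start: joints at [1.123, 0.241, 0.005, 1.335, 0, 1.571], TCP at [0.216, 0.451, 0.231] pointing down, gripper open.
Joint ranges: [-2.72, 2.72], [-1.05, 1.87], [-1.09, 1.28], [-1.99, 2.15], [-1.42, 1.44], [-3.14, 3.14]. Speed limits (rad/s): [2.79, 2.79, 3.14, 3.14, 3.14, 3.14].

### API

Orientations are given as a unit quaternion [x, y, z, w].
In Python, from workcell import readout, camera, bot gives the robot as it stands. The module is installed in compiled form; this text tells all that it offers.
- The arm moves only by the tool jog_arm, never from a script. Its argument "motion" is a list of rows, each an object of numbers: "x", "y", "z": the shift along the tool's x, y, z in mm; "spin": the turn about the tool's z in degrees; "fingers": the closure, from -1 (fully open) to 1 (shut). A call has 1 to 8 rows; each row is the pose to reach, as a shift and turn from the pose commanded when the call began, along the tool's axes at that moment; what a row does not reach only later rows make up. A row lasts 1/8 s, in which the tool goes at most 62.5 mm and 10.7 degrees, less where a joint would pass 70% of its speed; a pose out of reach is approached as far as the arm can. A call with a gripper value outside its range is refused whole. The fingers move at their own pace and stop on an object; the grip force is fixed at half the most. Time passes only in rows, so rows that repeat a pose let the fingers close. It gives the time, the measured TCP pose, the force, the opening and the grip force at its end, in the units of the state.
- readout.get_obs(): the state, without advancing time (a new reading comes with each control period).
- camera(name): name is "scene" or "top"; returns a dict with "pixels" (480x640x3 uint8, red, green, blue), "K" (3x3 intrinsics, pixels), "rvec" (rotation vector, rad) and "tvec" (3), from world to camera coordinates, as OpenCV has them. Camera axes: x right, y down, z forward; pixel columns grow to the right and rows downward; lengths in m; the calibration is good to about 2 mm. A picture is of the moment at which its call begins. There is no depth.
- bot.job_done(): hands the job in; it is judged then, once.
The state is a dict: "clock": time; "joint_pos": joint angles; "joint_vel": joint speeds; "tau": joint torques, N m; "eef_pos": TCP position; "tool_rot": TCP orientation; "ft_force": force on the tool from outside, world axes, zero at the start; "ft_torque": the same for the moment, N m; "grip_width": finger opening in m; "grasp_force": force on a finger pad.
Only numpy, scipy, OpenCV 4.12 (cv2) and the standard library are available. Lean on these libraries where they do the work, as an engineer would, in place of code of your own. Each camera call takes 0.05 s, during which the arm holds its last target. There are 200 camera calls.

### The job

Line the small grey crate of brass sleeves up with the foot of the plywood ramp, then push it up the ramp onto the steel shelf until its rear edge drops behind the shelf's lip and it sits flat on the shelf floor. Slide it all the way, do not lift or carry it; ease it in and never drive the sprung rubber buffer at the end of the shelf to the end of its travel. Leave the other things on the bench where they are, and let go of the crate when it is home.

Things in the scene. Friction and masses are not known exactly. Their poses are not given: they have to be found in the camera images.
- ramp: Fixed plywood ramp. Origin on the bench at its foot, on the centre line; x points level in the uphill direction, z up. The surface rises from 0 at x = 0 to 22 mm at x = 103 mm (12 degrees), then is level to x = 150 mm. Channel 104 mm wide, guide rails 18 mm above the surface; before the foot two guides 22 mm high flare to about 150 mm apart at x = -45 mm.
- ramp_head (a point): Middle of the ramp's upper end, at x = 150 mm, 22 mm high; axes as the ramp's. From here on a fixed dark steel shelf lies in line: a level deck (21 mm high) ends at the lip, 2 to 46 mm past this point; where exactly differs each time and is not reported, so feel for it.
- crate_center (a point): Centre (24 mm above its underside) of the loose grey open crate: 130 mm long (x axis, to its front), 96 mm wide (y), 48 mm high, 0.3 to 0.65 kg. It starts on the bench before the ramp's foot, facing it but askew and off line. Home on the shelf floor its centre is 36 mm above the bench and it is level; with its rear edge still up on the lip it tilts by 4 degrees.
- crate_wall (a point): Middle of the top edge of the crate's rear wall, 61 mm behind the crate's centre; axes as the crate's. Front and rear walls are 8 mm thick, side walls and floor 6 mm. Fixed brass sleeves fill the crate from x = +2 to +57 mm of its centre, up to 40 mm above its underside; behind them it is empty, so a finger fits inside the rear wall.
- buffer (a joint): Travel in m of the sprung rubber buffer, 80 mm wide, at the end of the shelf: 0 free, 0.005 at its hard end. Spring 2.6 N per mm, no preload. Its face stands 132 mm past the lip, 2 mm more than the crate is long. Between them lies the shelf floor, 12 mm high (9 mm below the deck); the side walls are 108 mm apart, 36 mm high. Sliding the crate itself takes 3 to 11 N.
- wheel: Bystander: pale buffing wheel lying flat, 90 mm across, 22 mm high; origin under its centre.
- polish: Bystander: jar of polish, 56 mm across, 90 mm high; origin under its centre.
- sleeve: Bystander: brass sleeve standing on end, 42 mm across, 85 mm high; origin under its centre.
- compound_bar: Bystander: pale bar of polishing compound, 130 x 45 x 40 mm; origin under its centre.
There are look-alikes about, which are no part of the job. What is meant by the part that bears crate_center is not pink, and is the smaller of those in its own colour.

How it is judged:
By the outcome, as a careful person would: the job done as asked, in the order asked, and still so for the second after the job is handed in, with the robot touching nothing.
It also fails if it takes over 61 s, if anything falls off the work surface, if the arm or the gripper's body presses on something with over 40 N, if the wrist force passes 120 N, or if a joint passes its speed limit or range.

## Working session

There is one attempt and no reset: what is moved stays moved. The work goes in short steps, Python scripts to look and compute and a tool call to move; the robot and the scene stay as the last step left them, time stands still between calls to the robot, and variables do not carry over. Pictures are saved under pics/ and viewed, at most 12 in all, crops included, and the job is handed in when it is done.

Besides the shell and the picture viewer there is one more tool, called after "Call:" as name(argument=value, ...), one argument or row to a line, values as JSON. jog_arm: Moves the arm, as the interface text tells. Its arguments: {"type":"object","properties":{"motion":{"type":"array"}},"required":["motion"]}

```bash
mkdir -p pics
cat > h.py <<'E'
import numpy as np, cv2
from workcell import readout, camera, bot
def ray(c,u,v,z):
    R=cv2.Rodrigues(np.array(c['rvec'],float))[0]; t=np.array(c['tvec'],float).ravel()
    d=R.T@np.linalg.inv(np.array(c['K']))@np.array([u,v,1.]); o=-R.T@t
    return o+d*(z-o[2])/d[2]
def save(c,n): cv2.imwrite('pics/'+n,c['pixels'][:,:,::-1])
E
python3 - <<'E'
from h import *
for n in('top','scene'):
    c=camera(n); save(c,n+'1.png'); np.save(n+'1.npy',c,allow_pickle=True)
    R=cv2.Rodrigues(np.array(c['rvec'],float))[0]; print(n,-R.T@np.array(c['tvec']).ravel())
o=readout.get_obs(); print(o,bot.tcp_to_grasp)
E
```

```text
top [ 0.49854238 -0.01030445  1.15666568]
scene [1.1960434  0.51579316 0.58069676]
{'clock': 0.1, 'joint_pos': array([ 1.12301103e+00,  2.41312460e-01,  3.81075035e-03,  1.33518247e+00,
       -5.65719750e-05,  1.57079428e+00]), 'joint_vel': array([-0.00010274, -0.00172511,  0.00329917, -0.00037886,  0.00091225,
        0.00090208]), 'tau': array([ 9.12852938e-04, -3.73137939e+01,  2.53009558e+01,  1.08462412e-02,
        9.77507875e-05,  6.36017703e-06]), 'eef_pos': array([0.21624863, 0.45017208, 0.23049615]), 'tool_rot': array([ 2.22025665e-01,  9.75040365e-01, -9.26647808e-04, -1.81998198e-04]), 'ft_force': array([-0.16130379,  0.17898052,  0.36016242]), 'ft_torque': array([-0.00150771,  0.00777665, -0.00861839]), 'grasp_force': 0.0, 'grip_width': 0.08597740425624795} 0.0187
```

View pics/top1.png

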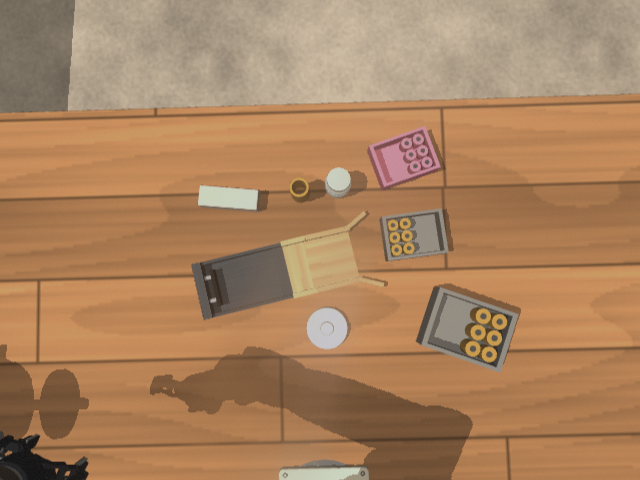

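View pics/scene1.png

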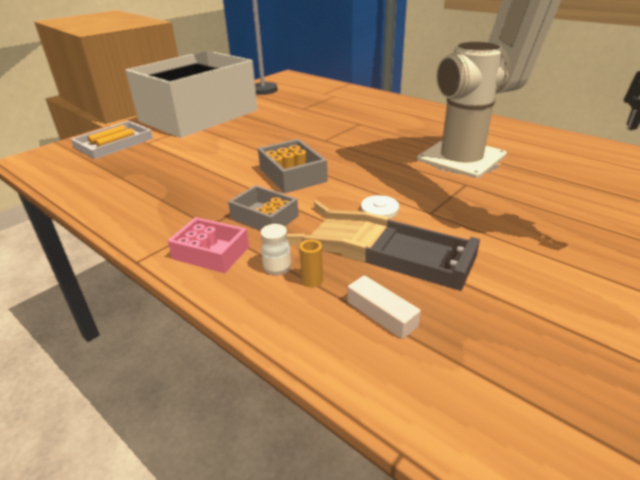

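The top view shows three crates: pink at (404,157), small grey at (415,235) and large grey at (468,328). The job crate is the small grey one, since it is not pink and is the smaller of the two greys. The ramp's foot is near (357,257) and the shelf runs left to (205,290). I'll confirm with a crop and measure.

Run:
```python
from h import *
c=np.load('top1.npy',allow_pickle=True).item(); p=c['pixels']
k=p[195:330,185:460]; cv2.imwrite('pics/crop1.png',cv2.resize(k,None,fx=2.9,fy=2.9,interpolation=cv2.INTER_CUBIC)[:,:,::-1])
hsv=cv2.cvtColor(p,cv2.COLOR_RGB2HSV)
def big(m,n):
    cs=cv2.findContours(m,cv2.RETR_EXTERNAL,cv2.CHAIN_APPROX_NONE)[0]
    return sorted(cs,key=cv2.contourArea)[::-1][:n]
m=cv2.inRange(hsv,(0,0,30),(180,70,170))
m[:195]=0;m[330:]=0;m[:,:185]=0
for q in big(m,5): 
    r=cv2.minAreaRect(q); b=cv2.boxPoints(r); print('grey',cv2.contourArea(q),b.round(1).tolist())
    print([ray(c,*u,.048)[:2].round(4).tolist() for u in b])
```

```text
grey 4935.0 [[190.10000610351562, 264.3999938964844], [280.3999938964844, 242.6999969482422], [293.5, 296.8999938964844], [203.1999969482422, 318.70001220703125]]
[[0.5361, 0.2709], [0.5776, 0.0768], [0.4614, 0.0514], [0.4203, 0.2439]]
grey 2655.0 [[379.29998779296875, 216.8000030517578], [441.70001220703125, 207.89999389648438], [448.0, 252.10000610351562], [385.6000061035156, 261.1000061035156]]
[[0.6277, -0.1365], [0.6434, -0.2709], [0.5482, -0.2802], [0.5326, -0.1467]]
grey 1992.0 [[420.0, 287.0], [517.0, 287.0], [517.0, 329.0], [420.0, 329.0]]
[[0.4757, -0.2177], [0.4706, -0.4226], [0.3827, -0.4178], [0.3876, -0.2141]]
grey 58.5 [[200.0, 205.0], [259.0, 195.0], [261.3999938964844, 209.39999389648438], [202.39999389648438, 219.39999389648438]]
[[0.6636, 0.2487], [0.682, 0.1209], [0.6505, 0.1162], [0.6322, 0.2437]]
grey 17.0 [[330.0, 195.0], [344.0, 195.0], [344.0, 197.0], [330.0, 197.0]]
[[0.6778, -0.0322], [0.677, -0.0623], [0.6727, -0.0622], [0.6735, -0.0321]]
```

View pics/crop1.png

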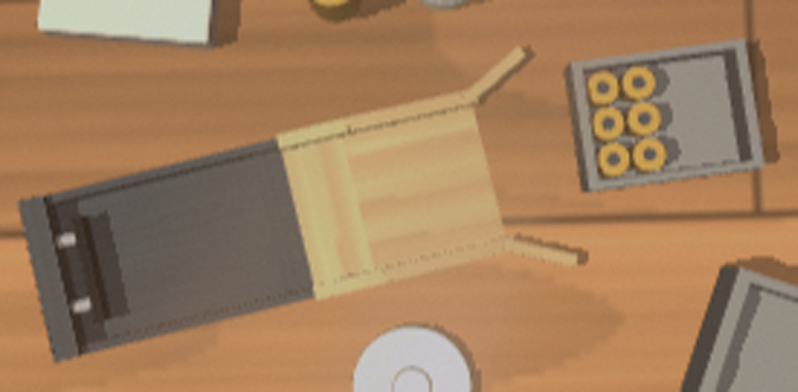

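The crop confirms it: small grey crate, sleeves towards the ramp. Its rim corners in the crop are (570,65), (746,41), (763,162) and (588,191). The ramp foot runs (475,103)–(507,238) and its head (277,137)–(314,298).

Run:
```python
from h import *
c=np.load('top1.npy',allow_pickle=True).item()
f=lambda u,v,z: ray(c,185+u/2.9,195+v/2.9,z)[:2]
A=[f(20,200,.045),f(277,137,.040),f(55,360,.045),f(314,298,.040)]
d=A[0]-A[1]+A[2]-A[3]; d/=np.linalg.norm(d); n=np.array([-d[1],d[0]])
head=(A[1]+A[3])/2; foot=(f(475,103,0)+f(507,238,0))/2
d2=(head-foot)/np.linalg.norm(head-foot)
print('d',d,np.degrees(np.arctan2(d[1],d[0])),'footdir',np.degrees(np.arctan2(d2[1],d2[0])),'head',head,'foot',foot,np.linalg.norm(head-foot),'widths',np.linalg.norm(A[1]-A[3]))
C=np.array([f(*q,.048) for q in((570,65),(746,41),(763,162),(588,191))])
fr=(C[0]+C[3])/2; re=(C[1]+C[2])/2; a=fr-re
print('crate',C.mean(0),'len',np.linalg.norm(a),'wid',np.linalg.norm(C[1]-C[2]),'yaw',np.degrees(np.arctan2(a[1],a[0])),'rear',re,'front',fr)
for nm,q in(('cr',C.mean(0)),('rear',re),('front',fr),('foot',foot)):
    r=q-head; print(nm,'ramp x',r@d+.15,'y',r@n)
o=readout.get_obs(); from scipy.spatial.transform import Rotation as S
print(S.from_quat(o['tool_rot']).as_matrix().round(3))
```

```text
d [-0.21123075  0.97743622] 102.19448686179813 footdir 102.50233712657004 head [0.51930101 0.06467724] foot [ 0.55218145 -0.08360822] 0.1518871272079047 widths 0.1223048558197379
crate [ 0.58770946 -0.21130497] len 0.13088837688427757 wid 0.09026097714117191 yaw 97.11315081569823 rear [ 0.59581337 -0.27624547] front [ 0.57960556 -0.14636447]
cr ramp x -0.1342049779263291 y -0.008568976870776483
rear ramp x -0.19939196872197715 y -0.0027725959431401602
front ramp x -0.069017987130681 y -0.014365357798412718
foot ramp x -0.0018849347880543765 y -0.0008160857177358863
[[-0.901  0.433 -0.001]
 [ 0.433  0.901 -0.002]
 [-0.    -0.002 -1.   ]]
```

```bash
cat >> h.py <<'E'
from scipy.spatial.transform import Rotation as S
def go(x,y,z,yaw):
    o=readout.get_obs(); M=S.from_quat(o['tool_rot']).as_matrix()
    d=M.T@(np.array([x,y,z])-o['eef_pos'])*1e3; cur=np.degrees(np.arctan2(M[1,1],M[0,1]))
    print('t %.2f'%o['clock'],'pos',o['eef_pos'].round(4),'yaw %.1f'%cur,'F',o['ft_force'].round(1),'w %.3f'%o['grip_width'],'| d',d.round(1),'spin %.1f'%(cur-yaw))
E
python3 -c "
from h import *
go(.595,-.272,.12,97.1)"
```

```text
t 0.10 pos [0.2162 0.4502 0.2305] yaw 64.3 F [-0.2  0.2  0.4] w 0.086 | d [-654.1 -486.8  111.5] spin -32.8
```

Call:
jog_arm(
  motion=[
    {"x":-40,"y":-30,"z":0,"spin":-5,"fingers":0.1},
    {"x":-90,"y":-67,"z":0,"spin":-12,"fingers":0.1},
    {"x":-140,"y":-104,"z":0,"spin":-20,"fingers":0.1},
    {"x":-190,"y":-141,"z":0,"spin":-28,"fingers":0.1},
    {"x":-240,"y":-178,"z":0,"spin":-33,"fingers":0.1},
    {"x":-290,"y":-215,"z":0,"spin":-33,"fingers":0.1},
    {"x":-340,"y":-252,"z":0,"spin":-33,"fingers":0.1},
    {"x":-390,"y":-289,"z":0,"spin":-33,"fingers":0.1},
  ],
)

```text
clock: 1.1
eef_pos: [0.4428, 0.0205, 0.2312]
tool_rot: [-0.064, 0.998, 0.0, 0.0]
ft_force: [1.0, 1.5, 0.6]
grip_width: 0.0385
grasp_force: 0.0
```

```bash
python3 -c "
from h import *
go(.595,-.272,.12,97.1)"
```

```text
t 1.10 pos [0.4428 0.0205 0.2312] yaw 97.3 F [1.  1.5 0.6] w 0.038 | d [-113.7 -309.6  111.1] spin 0.2
```

Call:
jog_arm(
  motion=[
    {"x":-20,"y":-54,"z":10},
    {"x":-40,"y":-108,"z":30},
    {"x":-60,"y":-162,"z":50},
    {"x":-80,"y":-216,"z":70},
    {"x":-98,"y":-265,"z":90},
    {"x":-114,"y":-310,"z":111},
    {"x":-114,"y":-310,"z":125},
    {"x":-114,"y":-310,"z":125},
  ],
)

```text
validation failed for argument at $.mo...
```

Run:
```python
from h import *
go(.595,-.272,.02,97.1)
a=camera('top');b=camera('scene')
k=cv2.resize(a['pixels'][180:300,360:480],(480,480)); q=cv2.resize(b['pixels'][140:260,190:310],(480,480))[:, :310]
cv2.imwrite('pics/chk1.png',np.hstack([k,q])[:,:,::-1])
```

```text
t 1.10 pos [0.4428 0.0205 0.2312] yaw 97.3 F [1.  1.5 0.6] w 0.038 | d [-113.7 -309.6  211.1] spin 0.2
```

View pics/chk1.png

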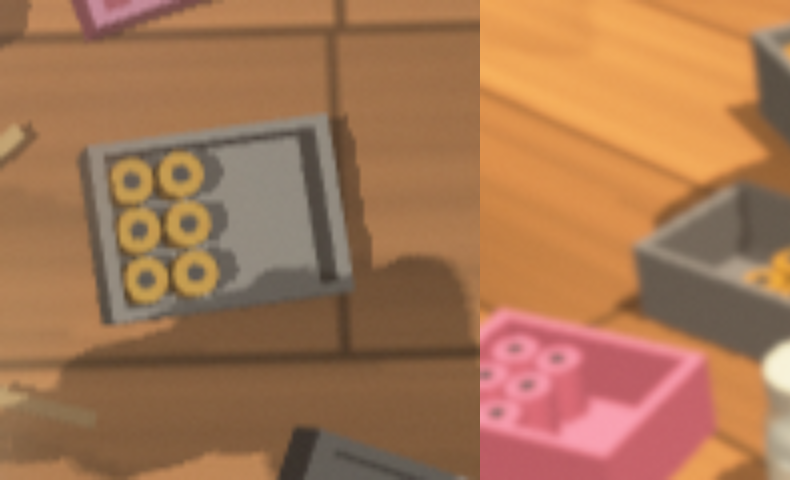

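The move was refused because every field is needed. The picture is still pre-move: the rear wall rim runs from about (443,209) to (448,252) in the top image, which matches the earlier measurement.

Call:
jog_arm(
  motion=[
    {"x":-20,"y":-54,"z":10,"spin":0,"fingers":0.1},
    {"x":-40,"y":-108,"z":30,"spin":0,"fingers":0.1},
    {"x":-60,"y":-162,"z":50,"spin":0,"fingers":0.1},
    {"x":-80,"y":-216,"z":70,"spin":0,"fingers":0.1},
    {"x":-98,"y":-265,"z":90,"spin":0,"fingers":0.1},
    {"x":-114,"y":-310,"z":111,"spin":0,"fingers":0.1},
    {"x":-114,"y":-310,"z":130,"spin":0,"fingers":0.1},
    {"x":-114,"y":-310,"z":145,"spin":0,"fingers":0.1},
  ],
)

```text
clock: 2.2
eef_pos: [0.5943, -0.2696, 0.0842]
tool_rot: [-0.064, 0.998, 0.001, -0.001]
ft_force: [0.1, -1.0, -0.6]
grip_width: 0.0385
grasp_force: 0.0
```

Run:
```python
from h import *
go(.595,-.272,.025,97.1)
a=camera('top');b=camera('scene')
k=cv2.resize(a['pixels'][180:300,380:500],(480,480)); q=cv2.resize(b['pixels'][120:240,210:330],(480,480))[:, :310]
cv2.imwrite('pics/chk2.png',np.hstack([k,q])[:,:,::-1])
```

```text
t 2.20 pos [ 0.5943 -0.2696  0.0842] yaw 97.3 F [ 0.1 -1.  -0.6] w 0.039 | d [-0.5 -2.6 59.2] spin 0.2
```

View pics/chk2.png

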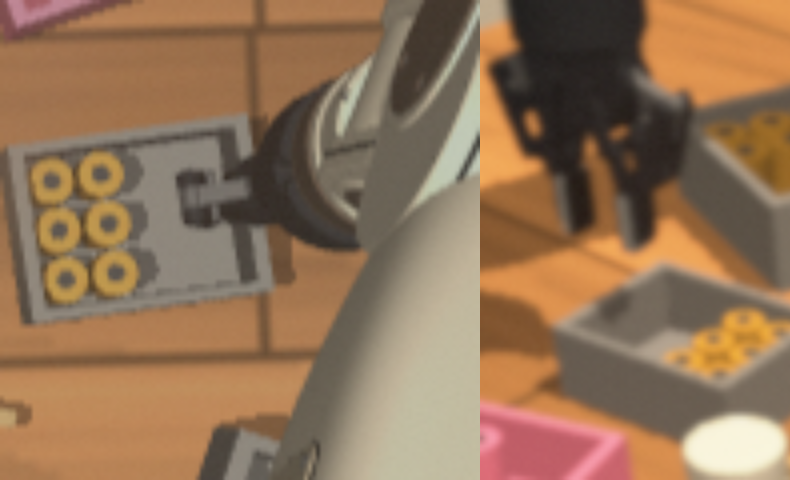

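The picture shows the fingers above the rear wall, one on each side of it (scene crop: tips at (575,230) and (640,245)). I'll descend.

Call:
jog_arm(
  motion=[
    {"x":0,"y":-2,"z":10,"spin":0,"fingers":0.1},
    {"x":0,"y":-2,"z":20,"spin":0,"fingers":0.1},
    {"x":0,"y":-2,"z":28,"spin":0,"fingers":0.1},
    {"x":0,"y":-2,"z":36,"spin":0,"fingers":0.1},
  ],
)

```text
clock: 2.8
eef_pos: [0.5953, -0.2723, 0.05]
tool_rot: [-0.064, 0.998, -0.0, 0.0]
ft_force: [-0.4, 0.9, -0.1]
grip_width: 0.0384
grasp_force: 0.0
```

Call:
jog_arm(
  motion=[
    {"x":0,"y":0,"z":6,"spin":0,"fingers":0.1},
    {"x":0,"y":0,"z":12,"spin":0,"fingers":0.1},
    {"x":0,"y":0,"z":18,"spin":0,"fingers":0.1},
    {"x":0,"y":0,"z":24,"spin":0,"fingers":0.1},
    {"x":0,"y":0,"z":24,"spin":0,"fingers":0.1},
  ],
)

```text
clock: 3.42
eef_pos: [0.5947, -0.2722, 0.0255]
tool_rot: [-0.064, 0.998, 0.0, -0.001]
ft_force: [0.3, -0.2, -0.5]
grip_width: 0.0384
grasp_force: 0.0
```

Call:
jog_arm(
  motion=[
    {"x":0,"y":0,"z":0,"spin":0,"fingers":0.6},
    {"x":0,"y":0,"z":0,"spin":0,"fingers":0.75},
    {"x":0,"y":0,"z":0,"spin":0,"fingers":1},
    {"x":0,"y":0,"z":0,"spin":0,"fingers":1},
    {"x":0,"y":0,"z":0,"spin":0,"fingers":1},
  ],
)

```text
clock: 4.05
eef_pos: [0.5956, -0.2723, 0.0268]
tool_rot: [-0.064, 0.998, -0.0, 0.0]
ft_force: [0.1, 1.2, 2.6]
grip_width: 0.0066
grasp_force: 61.0
```

```bash
python3 -c "
from h import *
import numpy as np
go(0,0,0,97)
# target: crate center ramp x -0.134-> stay, y 0, yaw 102.3 ; wall 61 mm behind
th=np.radians(102.3); d=np.array([np.cos(th),np.sin(th)]); head=np.array([.5193,.0647])
for cx in(-.125,.0):
  w=head+d*(cx-.15-.061); print(w); go(w[0],w[1],.0255,102.3)
"
```

```text
t 4.05 pos [ 0.5956 -0.2723  0.0268] yaw 97.4 F [0.1 1.2 2.6] w 0.007 | d [555.9 346.3  26.3] spin 0.4
[ 0.59087821 -0.26358731]
t 4.05 pos [ 0.5956 -0.2723  0.0268] yaw 97.4 F [0.1 1.2 2.6] w 0.007 | d [3.6 9.2 1.3] spin -4.9
[ 0.56424941 -0.14145662]
t 4.05 pos [ 0.5956 -0.2723  0.0268] yaw 97.4 F [0.1 1.2 2.6] w 0.007 | d [ 14.4 133.8   1.2] spin -4.9
```

Call:
jog_arm(
  motion=[
    {"x":1,"y":2,"z":0,"spin":-1,"fingers":1},
    {"x":2,"y":4,"z":0,"spin":-2,"fingers":1},
    {"x":3,"y":6,"z":0,"spin":-3.5,"fingers":1},
    {"x":4,"y":8,"z":0,"spin":-5,"fingers":1},
    {"x":4,"y":9,"z":0,"spin":-5,"fingers":1},
    {"x":4,"y":9,"z":0,"spin":-5,"fingers":1},
    {"x":4,"y":9,"z":0,"spin":-5,"fingers":0.6},
    {"x":4,"y":9,"z":0,"spin":-5,"fingers":0.4},
  ],
)

```text
clock: 5.05
eef_pos: [0.5887, -0.2628, 0.025]
tool_rot: [-0.108, 0.994, 0.001, -0.002]
ft_force: [-0.0, -0.4, -0.0]
grip_width: 0.0254
grasp_force: 0.0
```

Run:
```python
from h import *
go(.5909,-.2636,.0255,102.3)
c=camera('top'); np.save('top2.npy',c,allow_pickle=True)
cv2.imwrite('pics/chk3.png',cv2.resize(c['pixels'][190:290,330:460],None,fx=6,fy=6,interpolation=cv2.INTER_CUBIC)[:,:,::-1])
```

```text
t 5.05 pos [ 0.5887 -0.2628  0.025 ] yaw 102.4 F [-0.  -0.4 -0. ] w 0.025 | d [-2.  -1.2 -0.5] spin 0.1
```

View pics/chk3.png

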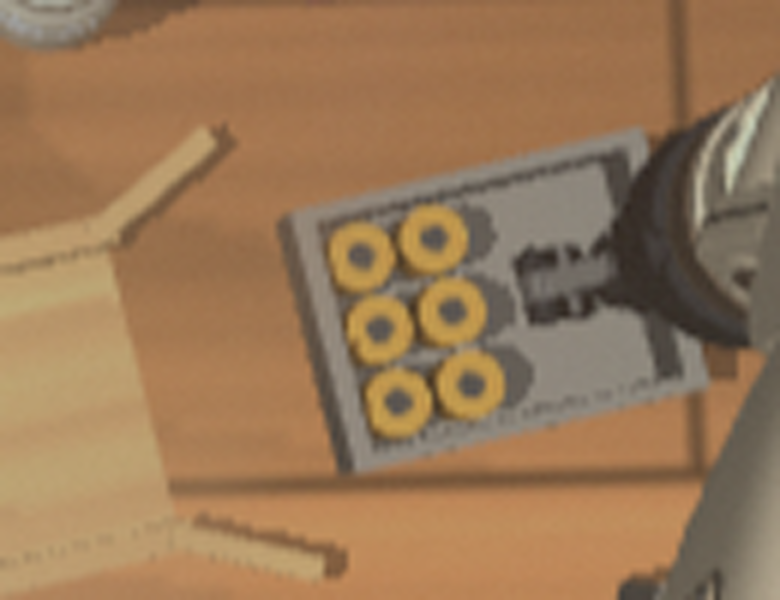

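The crate is now parallel to the ramp, with its front rim at (297,215)–(355,470) in the crop. Next I'll check the lateral offset.

Run:
```python
from h import *
c=np.load('top2.npy',allow_pickle=True).item()
f=lambda u,v,z: ray(c,330+(u+.5)/6-.5,190+(v+.5)/6-.5,z)[:2]
th=np.radians(102.3); d=np.array([np.cos(th),np.sin(th)]); n=np.array([-d[1],d[0]]); head=np.array([.5193,.0647])
for nm,p in(('front',f(297,215,.048)),('f2',f(355,470,.048)),('rear',f(640,130,.048)),('foot1',f(108,240,0)),('foot2',f(175,505,0)),('gt1',f(215,130,.022)),('gt2',f(330,565,.022))):
    r=p-head; print(nm,'x',r@d+.15,'y',r@n)
# push lines: TCP so that crate cx moves
for cx in(-.07,.0): 
    w=head+d*(cx-.15-.061); go(w[0],w[1],.0255,102.3)
```

```text
front x -0.06476385094654422 y -0.045219164991074375
f2 x -0.06230721728513833 y 0.04780886686682579
rear x -0.1912029212622137 y -0.04558333138234456
foot1 x -0.0004727941923920176 y -0.056461838100977685
foot2 x -0.0006971128783617719 y 0.04502103511770064
gt1 x -0.046763503052669714 y -0.08462075265905523
gt2 x -0.04836303915622442 y 0.07923290342521624
t 5.10 pos [ 0.5889 -0.263   0.0251] yaw 102.4 F [ 0.2  0.8 -0.4] w 0.026 | d [-1.9 54.  -0.2] spin 0.1
t 5.10 pos [ 0.5889 -0.263   0.0251] yaw 102.4 F [ 0.2  0.8 -0.4] w 0.026 | d [-2.00e+00  1.24e+02 -1.00e-01] spin 0.1
```

Call:
jog_arm(
  motion=[
    {"x":0,"y":0,"z":0,"spin":0,"fingers":1},
    {"x":0,"y":0,"z":0,"spin":0,"fingers":1},
    {"x":0,"y":0,"z":0,"spin":0,"fingers":1},
    {"x":-2,"y":6,"z":0,"spin":0,"fingers":1},
    {"x":-4,"y":14,"z":0,"spin":0,"fingers":1},
    {"x":-4,"y":24,"z":0,"spin":0,"fingers":1},
    {"x":-4,"y":32,"z":0,"spin":0,"fingers":1},
    {"x":-4,"y":38,"z":0,"spin":0,"fingers":1},
  ],
)

```text
clock: 6.1
eef_pos: [0.5856, -0.2251, 0.0262]
tool_rot: [-0.108, 0.994, 0.0, -0.0]
ft_force: [-0.2, -1.0, -1.9]
grip_width: 0.0067
grasp_force: 60.1
```

Call:
jog_arm(
  motion=[
    {"x":0,"y":0,"z":0,"spin":0,"fingers":0.6},
    {"x":0,"y":0,"z":0,"spin":0,"fingers":0.4},
    {"x":0,"y":0,"z":0,"spin":0,"fingers":0.4},
  ],
)

```text
clock: 6.48
eef_pos: [0.5862, -0.2263, 0.0267]
tool_rot: [-0.107, 0.994, -0.0, 0.0]
ft_force: [-0.0, 0.3, 0.4]
grip_width: 0.0254
grasp_force: 0.0
```

Run:
```python
from h import *
go(.5887,-.2628,.025,102.3)
c=camera('top')
cv2.imwrite('pics/chk4.png',cv2.resize(c['pixels'][195:295,320:450],None,fx=6,fy=6,interpolation=cv2.INTER_CUBIC)[:,:,::-1])
```

```text
t 6.47 pos [ 0.5862 -0.2263  0.0267] yaw 102.3 F [-0.   0.3  0.4] w 0.025 | d [  5.4 -36.2   1.7] spin 0.0
```

View pics/chk4.png

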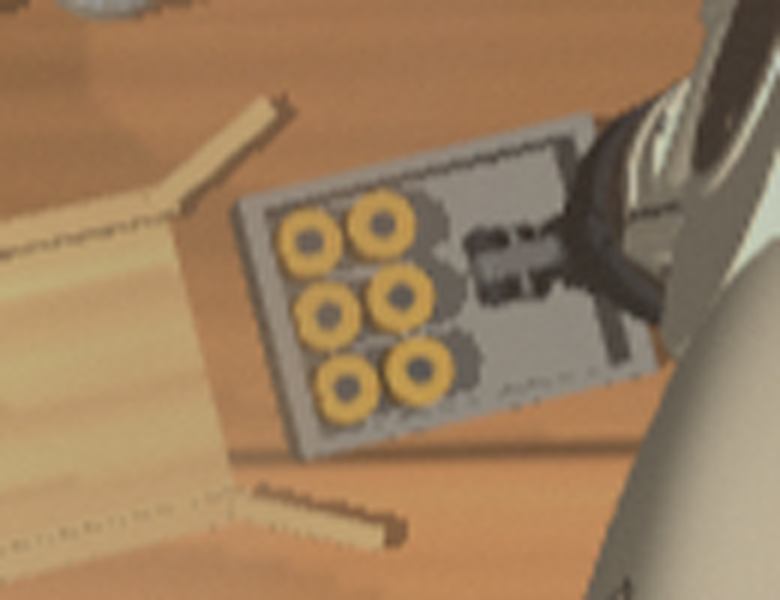

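The crate is in line at the funnel mouth: front edge (238,205)–(300,460), foot (172,220)–(235,490). Now I'll push with the fingers loose around the rear wall.

Call:
jog_arm(
  motion=[
    {"x":0,"y":6,"z":0,"spin":0,"fingers":0.4},
    {"x":0,"y":12,"z":0,"spin":0,"fingers":0.4},
    {"x":0,"y":20,"z":0,"spin":0,"fingers":0.4},
    {"x":0,"y":30,"z":0,"spin":0,"fingers":0.4},
    {"x":0,"y":40,"z":0,"spin":0,"fingers":0.4},
    {"x":0,"y":50,"z":0,"spin":0,"fingers":0.4},
    {"x":0,"y":60,"z":0,"spin":0,"fingers":0.4},
    {"x":0,"y":70,"z":0,"spin":0,"fingers":0.4},
  ],
)

```text
clock: 7.52
eef_pos: [0.5708, -0.1569, 0.0263]
tool_rot: [-0.108, 0.994, -0.0, -0.0]
ft_force: [1.1, -2.4, -1.3]
grip_width: 0.0259
grasp_force: 1.4
```

Call:
jog_arm(
  motion=[
    {"x":0,"y":10,"z":0,"spin":0,"fingers":0.4},
    {"x":0,"y":20,"z":0,"spin":0,"fingers":0.4},
    {"x":0,"y":30,"z":0,"spin":0,"fingers":0.4},
    {"x":0,"y":40,"z":0,"spin":0,"fingers":0.4},
    {"x":0,"y":50,"z":0,"spin":0,"fingers":0.4},
    {"x":0,"y":60,"z":0,"spin":0,"fingers":0.4},
    {"x":0,"y":70,"z":0,"spin":0,"fingers":0.4},
  ],
)

```text
clock: 8.4
eef_pos: [0.5558, -0.0885, 0.0263]
tool_rot: [-0.108, 0.994, 0.0, -0.0]
ft_force: [0.3, -2.3, -0.6]
grip_width: 0.0257
grasp_force: 1.3
```

Run:
```python
from h import *
go(.5193,.0647,.05,102.3)
a=camera('top');b=camera('scene')
k=cv2.resize(a['pixels'][195:320,190:440],None,fx=2.4,fy=2.4)
q=cv2.resize(b['pixels'][180:290,270:490],None,fx=2.7,fy=2.7)
k=k[:, :594];cv2.imwrite('pics/chk5.png',np.vstack([k,q[:, :k.shape[1]]])[:599,:,::-1])
```

```text
t 8.40 pos [ 0.5558 -0.0885  0.0263] yaw 102.3 F [ 0.3 -2.3 -0.6] w 0.026 | d [  2.9 157.5 -23.7] spin 0.0
```

View pics/chk5.png

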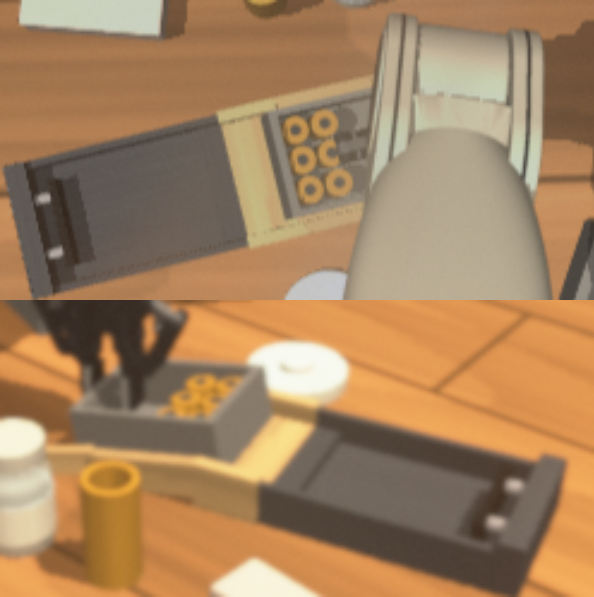

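The crate is square in the channel, pitched up the ramp, with front end near the top of the slope; the shelf is empty. I'll look for the lip's brightness step in the first scene image.

Run:
```python
from h import *
c=np.load('scene1.npy',allow_pickle=True).item()
g=cv2.GaussianBlur(cv2.cvtColor(c['pixels'],cv2.COLOR_RGB2GRAY),(3,3),0).astype(np.float32)
th=np.radians(102.3); d=np.array([np.cos(th),np.sin(th)]); n=np.array([-d[1],d[0]]); head=np.array([.5193,.0647])
s=np.arange(-10,190,2)/1e3
acc=[]
for y in np.linspace(-.03,.03,13):
    P=np.c_[head+s[:,None]*d+y*n,np.full(len(s),.021)]
    uv=cv2.projectPoints(P,np.array(c['rvec'],float),np.array(c['tvec'],float),np.array(c['K'],float),None)[0].reshape(-1,1,2).astype(np.float32)
    acc.append(cv2.remap(g,uv,None,cv2.INTER_LINEAR).ravel())
for a,b in zip(s,np.mean(acc,0)): print('%d:%d'%(a*1e3,b),end=' ')
```

```text
-10:215 -8:214 -6:211 -4:205 -2:194 0:173 2:147 4:123 6:109 8:104 10:102 12:101 14:101 16:101 18:100 20:97 22:93 24:88 26:87 28:91 30:96 32:100 34:102 36:103 38:103 40:103 42:103 44:103 46:102 48:102 50:102 52:102 54:102 56:102 58:102 60:102 62:102 64:102 66:102 68:102 70:102 72:102 74:102 76:102 78:102 80:102 82:101 84:101 86:101 88:101 90:101 92:101 94:101 96:101 98:101 100:101 102:101 104:101 106:101 108:101 110:101 112:101 114:101 116:101 118:101 120:101 122:101 124:101 126:101 128:101 130:101 132:101 134:101 136:101 138:100 140:99 142:94 144:87 146:79 148:73 150:67 152:62 154:57 156:56 158:59 160:68 162:78 164:88 166:94 168:96 170:95 172:95 174:96 176:100 178:101 180:102 182:102 184:103 186:104 188:104
```

Call:
jog_arm(
  motion=[
    {"x":0,"y":10,"z":0,"spin":0,"fingers":0.4},
    {"x":0,"y":20,"z":-1,"spin":0,"fingers":0.4},
    {"x":0,"y":30,"z":-3,"spin":0,"fingers":0.4},
    {"x":0,"y":40,"z":-5,"spin":0,"fingers":0.4},
    {"x":0,"y":50,"z":-7,"spin":0,"fingers":0.4},
    {"x":0,"y":60,"z":-9,"spin":0,"fingers":0.4},
    {"x":0,"y":70,"z":-11,"spin":0,"fingers":0.4},
  ],
)

```text
clock: 9.38
eef_pos: [0.5428, -0.0222, 0.0391]
tool_rot: [-0.107, 0.994, -0.002, 0.002]
ft_force: [1.1, -11.0, 8.9]
grip_width: 0.0256
grasp_force: 5.2
```

The lip edge shows as a dark dip from about 20 mm past the ramp head. The crate is levelling over the crest now, so I'll raise the fingers with it.

Call:
jog_arm(
  motion=[
    {"x":0,"y":0,"z":-5,"spin":0,"fingers":0.4},
    {"x":0,"y":2,"z":-10,"spin":0,"fingers":0.4},
    {"x":0,"y":10,"z":-11,"spin":0,"fingers":0.4},
    {"x":0,"y":18,"z":-12,"spin":0,"fingers":0.4},
    {"x":0,"y":26,"z":-12,"spin":0,"fingers":0.4},
  ],
)

```text
clock: 10.0
eef_pos: [0.5354, 0.0048, 0.0493]
tool_rot: [-0.107, 0.994, -0.0, 0.0]
ft_force: [0.7, -1.9, 0.1]
grip_width: 0.0257
grasp_force: 1.4
```

```bash
python3 -c "
from h import *
go(.5193,.0647,.05,102.3)"
```

```text
t 10.00 pos [0.5354 0.0048 0.0493] yaw 102.3 F [ 0.7 -1.9  0.1] w 0.026 | d [ 2.9 61.9 -0.8] spin 0.0
```

Call:
jog_arm(
  motion=[
    {"x":0,"y":7,"z":0,"spin":0,"fingers":0.4},
    {"x":0,"y":14,"z":-1,"spin":0,"fingers":0.4},
    {"x":0,"y":21,"z":-3,"spin":0,"fingers":0.4},
    {"x":0,"y":28,"z":-6,"spin":0,"fingers":0.4},
    {"x":0,"y":35,"z":-6,"spin":0,"fingers":0.4},
    {"x":0,"y":42,"z":-6,"spin":0,"fingers":0.4},
    {"x":0,"y":49,"z":-5,"spin":0,"fingers":0.4},
    {"x":0,"y":56,"z":-4,"spin":0,"fingers":0.4},
  ],
)

```text
clock: 11.0
eef_pos: [0.5228, 0.0598, 0.0528]
tool_rot: [-0.108, 0.994, 0.0, -0.001]
ft_force: [0.1, -1.3, -0.4]
grip_width: 0.0256
grasp_force: 0.8
```

Call:
jog_arm(
  motion=[
    {"x":0,"y":4,"z":0,"spin":0,"fingers":0.4},
    {"x":0,"y":8,"z":1,"spin":0,"fingers":0.4},
    {"x":0,"y":12,"z":2,"spin":0,"fingers":0.4},
    {"x":0,"y":16,"z":2,"spin":0,"fingers":0.4},
  ],
)

```text
clock: 11.5
eef_pos: [0.5201, 0.0751, 0.0514]
tool_rot: [-0.107, 0.994, 0.0, 0.0]
ft_force: [0.5, -1.7, -1.2]
grip_width: 0.0251
grasp_force: 0.8
```

Run:
```python
from h import *
go(.5193,.0647,.05,102.3)
a=camera('top');b=camera('scene')
np.save('s3.npy',b,allow_pickle=True); np.save('t3.npy',a,allow_pickle=True)
k=cv2.resize(a['pixels'][220:330,180:330],None,fx=3.9,fy=3.9)[:300]
q=cv2.resize(b['pixels'][190:300,330:490],None,fx=585/160,fy=2.7)
cv2.imwrite('pics/chk6.png',np.vstack([k[:,:585],q[:, :585]])[:599,:,::-1])
```

```text
t 11.50 pos [0.5201 0.0751 0.0514] yaw 102.3 F [ 0.5 -1.7 -1.2] w 0.025 | d [  3.  -10.    1.4] spin 0.0
```

View pics/chk6.png

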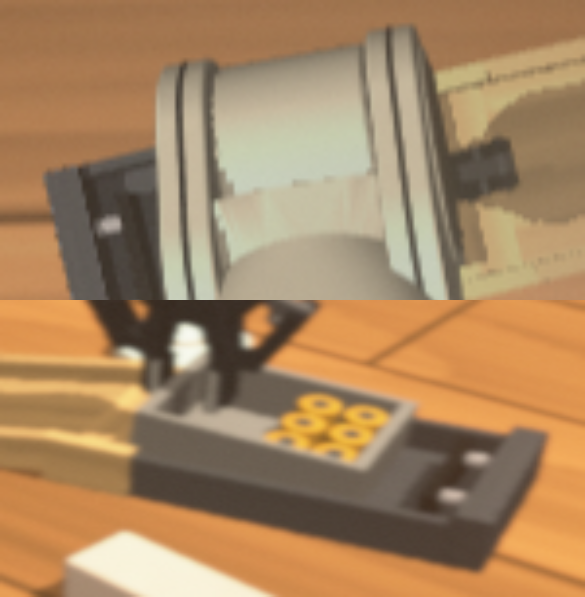

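The crate is inside the shelf, nose down, about 25 mm short of the buffer, so the last stretch goes slowly.

Call:
jog_arm(
  motion=[
    {"x":0,"y":2,"z":0,"spin":0,"fingers":0.4},
    {"x":0,"y":4,"z":1,"spin":0,"fingers":0.4},
    {"x":0,"y":6,"z":2,"spin":0,"fingers":0.4},
    {"x":0,"y":8,"z":3,"spin":0,"fingers":0.4},
    {"x":0,"y":10,"z":3,"spin":0,"fingers":0.4},
    {"x":0,"y":12,"z":3,"spin":0,"fingers":0.4},
    {"x":0,"y":14,"z":3,"spin":0,"fingers":0.4},
    {"x":0,"y":15,"z":3,"spin":0,"fingers":0.4},
  ],
)

```text
clock: 12.6
eef_pos: [0.5163, 0.0899, 0.0479]
tool_rot: [-0.108, 0.994, 0.0, -0.001]
ft_force: [0.8, -2.5, -0.4]
grip_width: 0.0258
grasp_force: 0.9
```

Call:
jog_arm(
  motion=[
    {"x":0,"y":1,"z":0,"spin":0,"fingers":0.4},
    {"x":0,"y":2,"z":0,"spin":0,"fingers":0.4},
  ],
)

```text
clock: 12.85
eef_pos: [0.5161, 0.0916, 0.048]
tool_rot: [-0.108, 0.994, 0.0, -0.0]
ft_force: [1.2, -1.4, -1.3]
grip_width: 0.0249
grasp_force: 0.8
```

Call:
jog_arm(
  motion=[
    {"x":0,"y":1,"z":0,"spin":0,"fingers":0.4},
    {"x":0,"y":2,"z":0,"spin":0,"fingers":0.4},
  ],
)

```text
clock: 13.1
eef_pos: [0.5159, 0.0935, 0.0483]
tool_rot: [-0.107, 0.994, 0.0, -0.0]
ft_force: [-0.4, -1.7, -0.4]
grip_width: 0.0256
grasp_force: 0.8
```

```bash
cat >> h.py <<'E'
def rim():
    """front-rim edge position seen by the scene camera: diff vs s3 over the crate/shelf region"""
    b=camera('scene'); a=np.load('s3.npy',allow_pickle=True).item()
    g=lambda c: cv2.cvtColor(c['pixels'],cv2.COLOR_RGB2HSV)
    def sl(c):
        h=g(c)[200:270,385:450]; m=(h[...,0]<30)&(h[...,1]>150)&(h[...,2]>120); y,x=np.nonzero(m); return np.array([x.mean()+385,y.mean()+200,m.sum()]).round(2)
    print('sleeves px',sl(a),'->',sl(b))
E
python3 -c "
from h import *
go(.5193,.0647,.05,102.3); rim()"
```

```text
t 13.10 pos [0.5159 0.0935 0.0483] yaw 102.3 F [-0.4 -1.7 -0.4] w 0.026 | d [  2.9 -28.9  -1.7] spin 0.0
sleeves px [ 427.04  218.76 1382.  ] -> [ 430.84  220.49 1230.  ]
```

Call:
jog_arm(
  motion=[
    {"x":0,"y":1,"z":0,"spin":0,"fingers":0.4},
    {"x":0,"y":1,"z":0,"spin":0,"fingers":0.4},
  ],
)

```text
clock: 13.4
eef_pos: [0.5158, 0.0945, 0.0483]
tool_rot: [-0.108, 0.994, 0.0, -0.0]
ft_force: [-0.1, -1.9, -0.3]
grip_width: 0.0259
grasp_force: 0.6
```

Call:
jog_arm(
  motion=[
    {"x":0,"y":1,"z":0,"spin":0,"fingers":0.4},
    {"x":0,"y":1,"z":0,"spin":0,"fingers":0.4},
  ],
)

```text
clock: 13.65
eef_pos: [0.5156, 0.0955, 0.0483]
tool_rot: [-0.108, 0.994, 0.0, 0.0]
ft_force: [-0.6, -1.7, -0.8]
grip_width: 0.0255
grasp_force: 0.6
```

Call:
jog_arm(
  motion=[
    {"x":0,"y":1,"z":0,"spin":0,"fingers":0.4},
    {"x":0,"y":1,"z":0,"spin":0,"fingers":0.4},
  ],
)

```text
clock: 13.9
eef_pos: [0.5153, 0.0965, 0.0483]
tool_rot: [-0.108, 0.994, 0.0, -0.0]
ft_force: [-0.2, -1.5, -0.9]
grip_width: 0.0257
grasp_force: 0.7
```

```bash
cat >> h.py <<'E'
def holes():
    b=camera('scene'); h=cv2.cvtColor(b['pixels'],cv2.COLOR_RGB2HSV)[205:262,385:460]
    m=((h[...,0]>15)&(h[...,0]<30)&(h[...,1]>190)&(h[...,2]>150)).astype(np.uint8)
    n,_,st,ce=cv2.connectedComponentsWithStats(m); print([(st[i,4],*(ce[i]+[385,205]).round(1)) for i in range(1,n) if st[i,4]>8])
E
python3 - <<'E'
from h import *
go(.5193,.0647,.05,102.3); holes()
camera=lambda n:np.load('s3.npy',allow_pickle=True).item()
import h; h.camera=camera; h.holes()
E
```

```text
t 13.90 pos [0.5153 0.0965 0.0483] yaw 102.4 F [-0.2 -1.5 -0.9] w 0.026 | d [  2.9 -31.9  -1.7] spin 0.1
[(np.int32(9), np.float64(428.7), np.float64(235.8)), (np.int32(23), np.float64(426.9), np.float64(242.1))]
[(np.int32(17), np.float64(418.8), np.float64(235.3))]
```

Call:
jog_arm(
  motion=[
    {"x":0,"y":1,"z":0,"spin":0,"fingers":0.4},
    {"x":0,"y":1,"z":0,"spin":0,"fingers":0.4},
  ],
)

```text
clock: 14.2
eef_pos: [0.5151, 0.0974, 0.0483]
tool_rot: [-0.108, 0.994, 0.0, -0.0]
ft_force: [0.5, -0.9, -1.1]
grip_width: 0.0258
grasp_force: 0.7
```

Call:
jog_arm(
  motion=[
    {"x":0,"y":1,"z":0,"spin":0,"fingers":0.4},
    {"x":0,"y":1,"z":0,"spin":0,"fingers":0.4},
  ],
)

```text
clock: 14.45
eef_pos: [0.5149, 0.0984, 0.0483]
tool_rot: [-0.108, 0.994, 0.0, -0.0]
ft_force: [0.9, -1.4, -0.5]
grip_width: 0.0256
grasp_force: 0.7
```

Call:
jog_arm(
  motion=[
    {"x":0,"y":1,"z":0,"spin":0,"fingers":0.4},
    {"x":0,"y":1,"z":0,"spin":0,"fingers":0.4},
  ],
)

```text
clock: 14.7
eef_pos: [0.5147, 0.0994, 0.0483]
tool_rot: [-0.108, 0.994, 0.0, 0.0]
ft_force: [-0.0, -2.3, -1.4]
grip_width: 0.0258
grasp_force: 0.7
```

Call:
jog_arm(
  motion=[
    {"x":0,"y":1,"z":0,"spin":0,"fingers":0.4},
    {"x":0,"y":1,"z":0,"spin":0,"fingers":0.4},
  ],
)

```text
clock: 14.95
eef_pos: [0.5145, 0.1004, 0.0483]
tool_rot: [-0.108, 0.994, 0.0, -0.0]
ft_force: [0.7, -1.9, -0.3]
grip_width: 0.0261
grasp_force: 0.7
```

Run:
```python
from h import *
go(.5193,.0647,.05,102.3); holes()
b=camera('scene'); np.save('s4.npy',b,allow_pickle=True)
cv2.imwrite('pics/chk7.png',cv2.resize(b['pixels'][190:290,350:480],None,fx=6,fy=6,interpolation=cv2.INTER_CUBIC)[:,:,::-1])
```

```text
t 14.95 pos [0.5145 0.1004 0.0483] yaw 102.4 F [ 0.7 -1.9 -0.3] w 0.026 | d [  2.9 -35.9  -1.7] spin 0.1
[(np.int32(14), np.float64(427.4), np.float64(242.8))]
```

View pics/chk7.png

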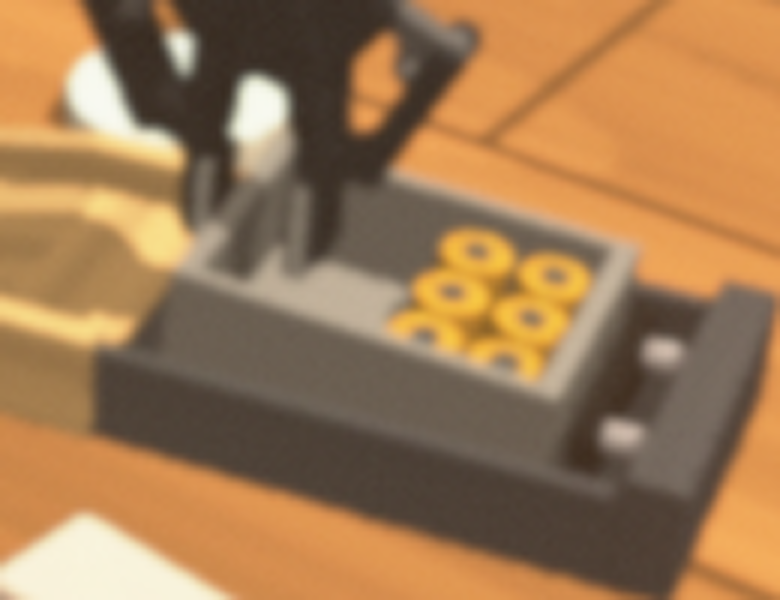

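The crate is still tilted. Its near rim runs from (381,234) to (442.5,256), the far front corner is at (455,231), and the front is almost at the buffer. I'll work out how far is left.

Run:
```python
from h import *
c=np.load('s4.npy',allow_pickle=True).item()
th=np.radians(102.3); d=np.array([np.cos(th),np.sin(th)]); n=np.array([-d[1],d[0]]); head=np.array([.5193,.0647])
for u,v,z in((560,400,.060),(635,245,.060),(180,268,.069),(180,268,.060)):
    r=ray(c,350+u/6,190+v/6,z)[:2]-head; print(u,v,z,'past head',r@d,'y',r@n)
```

```text
560 400 0.06 past head 0.1546479692484891 y -0.05410283249201445
635 245 0.06 past head 0.15220568911555665 y 0.040882542701053924
180 268 0.069 past head 0.026798453039195487 y -0.05162455002447993
180 268 0.06 past head 0.02205353549897079 y -0.039212647449469805
```

Call:
jog_arm(
  motion=[
    {"x":0,"y":1,"z":0,"spin":0,"fingers":0.4},
    {"x":0,"y":1,"z":0,"spin":0,"fingers":0.4},
  ],
)

```text
clock: 15.3
eef_pos: [0.5143, 0.1013, 0.0483]
tool_rot: [-0.108, 0.994, 0.0, -0.0]
ft_force: [1.2, -2.2, -0.9]
grip_width: 0.0258
grasp_force: 0.7
```

Call:
jog_arm(
  motion=[
    {"x":0,"y":1,"z":0,"spin":0,"fingers":0.4},
    {"x":0,"y":1,"z":0,"spin":0,"fingers":0.4},
  ],
)

```text
clock: 15.55
eef_pos: [0.5141, 0.1023, 0.0483]
tool_rot: [-0.108, 0.994, 0.0, -0.0]
ft_force: [-0.2, -1.4, -1.7]
grip_width: 0.0256
grasp_force: 0.7
```

```bash
cat >> h.py <<'E'
def lk():
    a=np.load('s4.npy',allow_pickle=True).item(); b=camera('scene'); G=lambda c:cv2.cvtColor(c['pixels'],cv2.COLOR_RGB2GRAY)
    p=np.float32([[380.5,234.5],[442.8,256],[455.5,231],[426.5,232],[442.3,235.5],[438.7,243]]).reshape(-1,1,2)
    q,s,_=cv2.calcOpticalFlowPyrLK(G(a),G(b),p,None,winSize=(13,13)); print('rear,front,far,sleeves shift',(q-p).reshape(-1,2).round(1).tolist(),s.ravel())
E
python3 -c "
from h import *
go(.5193,.0647,.05,102.3); lk()"
```

```text
t 15.55 pos [0.5141 0.1023 0.0483] yaw 102.4 F [-0.2 -1.4 -1.7] w 0.026 | d [  2.9 -37.9  -1.7] spin 0.1
rear,front,far,sleeves shift [[0.800000011920929, 0.20000000298023224], [0.800000011920929, 0.30000001192092896], [0.8999999761581421, 0.30000001192092896], [1.0, 0.30000001192092896], [1.0, 0.20000000298023224], [1.0, 0.30000001192092896]] [1 1 1 1 1 1]
```

Call:
jog_arm(
  motion=[
    {"x":0,"y":1,"z":0,"spin":0,"fingers":0.4},
    {"x":0,"y":1,"z":0,"spin":0,"fingers":0.4},
  ],
)

```text
clock: 15.85
eef_pos: [0.5138, 0.1033, 0.0483]
tool_rot: [-0.108, 0.994, 0.0, -0.0]
ft_force: [0.1, -1.0, -0.4]
grip_width: 0.0257
grasp_force: 0.7
```

Call:
jog_arm(
  motion=[
    {"x":0,"y":1,"z":0,"spin":0,"fingers":0.4},
    {"x":0,"y":1,"z":0,"spin":0,"fingers":0.4},
  ],
)

```text
clock: 16.1
eef_pos: [0.5137, 0.1042, 0.0483]
tool_rot: [-0.108, 0.994, -0.0, 0.0]
ft_force: [-0.3, -2.1, -0.6]
grip_width: 0.0257
grasp_force: 0.9
```

```bash
python3 -c "
from h import *
go(.5193,.0647,.05,102.3); lk()"
```

```text
t 16.10 pos [0.5137 0.1042 0.0483] yaw 102.3 F [-0.3 -2.1 -0.6] w 0.026 | d [  2.9 -39.7  -1.7] spin 0.0
rear,front,far,sleeves shift [[1.2000000476837158, 0.10000000149011612], [1.399999976158142, 0.6000000238418579], [1.7999999523162842, 0.5], [1.7999999523162842, 0.5], [1.899999976158142, 0.4000000059604645], [1.899999976158142, 0.5]] [1 1 1 1 1 1]
```

Call:
jog_arm(
  motion=[
    {"x":0,"y":1,"z":0,"spin":0,"fingers":0.4},
    {"x":0,"y":1,"z":0,"spin":0,"fingers":0.4},
  ],
)

```text
clock: 16.4
eef_pos: [0.5137, 0.1049, 0.0484]
tool_rot: [-0.107, 0.994, -0.0, 0.0]
ft_force: [0.3, -3.8, -1.3]
grip_width: 0.0257
grasp_force: 1.7
```

Call:
jog_arm(
  motion=[
    {"x":0,"y":1,"z":0,"spin":0,"fingers":0.4},
    {"x":0,"y":1,"z":0,"spin":0,"fingers":0.4},
  ],
)

```text
clock: 16.65
eef_pos: [0.5136, 0.1056, 0.0484]
tool_rot: [-0.107, 0.994, -0.001, 0.0]
ft_force: [1.5, -5.5, -2.1]
grip_width: 0.0257
grasp_force: 2.5
```

```bash
python3 -c "
from h import *
go(.5193,.0647,.05,102.3); lk()"
```

```text
t 16.65 pos [0.5136 0.1056 0.0484] yaw 102.3 F [ 1.5 -5.5 -2.1] w 0.026 | d [  3.2 -41.2  -1.5] spin 0.0
rear,front,far,sleeves shift [[1.399999976158142, -0.10000000149011612], [2.0, 0.800000011920929], [2.5, 0.6000000238418579], [2.4000000953674316, 0.699999988079071], [2.5, 0.6000000238418579], [2.5, 0.6000000238418579]] [1 1 1 1 1 1]
```

The force is rising, so the buffer has been touched (about 1.5 mm). I'll continue in small steps.

Call:
jog_arm(
  motion=[
    {"x":0,"y":0.5,"z":0,"spin":0,"fingers":0.4},
    {"x":0,"y":1,"z":0,"spin":0,"fingers":0.4},
    {"x":0,"y":1,"z":0,"spin":0,"fingers":0.4},
  ],
)

```text
clock: 17.08
eef_pos: [0.5136, 0.1061, 0.0485]
tool_rot: [-0.107, 0.994, -0.001, 0.0]
ft_force: [2.7, -6.4, -1.0]
grip_width: 0.0258
grasp_force: 3.1
```

```bash
python3 -c "
from h import *
go(.5193,.0647,.05,102.3); lk()"
```

```text
t 17.07 pos [0.5136 0.1061 0.0485] yaw 102.3 F [ 2.7 -6.4 -1. ] w 0.026 | d [  3.2 -41.7  -1.4] spin -0.0
rear,front,far,sleeves shift [[1.399999976158142, -0.10000000149011612], [2.200000047683716, 0.8999999761581421], [2.700000047683716, 0.699999988079071], [2.5999999046325684, 0.699999988079071], [2.700000047683716, 0.699999988079071], [2.700000047683716, 0.699999988079071]] [1 1 1 1 1 1]
```

Call:
jog_arm(
  motion=[
    {"x":0,"y":0,"z":1,"spin":0,"fingers":0.4},
    {"x":0,"y":0,"z":2,"spin":0,"fingers":0.4},
    {"x":0,"y":0,"z":3,"spin":0,"fingers":0.4},
  ],
)

```text
clock: 17.5
eef_pos: [0.5137, 0.1058, 0.0455]
tool_rot: [-0.107, 0.994, -0.001, 0.001]
ft_force: [2.2, -6.7, -0.8]
grip_width: 0.0255
grasp_force: 3.5
```

```bash
python3 -c "
from h import *
go(.5193,.0647,.05,102.3); lk()"
```

```text
t 17.50 pos [0.5137 0.1058 0.0455] yaw 102.3 F [ 2.2 -6.7 -0.8] w 0.025 | d [  3.3 -41.4  -4.4] spin -0.0
rear,front,far,sleeves shift [[0.800000011920929, 0.10000000149011612], [2.0, 0.699999988079071], [2.299999952316284, 0.6000000238418579], [2.299999952316284, 1.2000000476837158], [2.5, 0.800000011920929], [2.5, 0.8999999761581421]] [1 1 1 1 1 1]
```

Call:
jog_arm(
  motion=[
    {"x":0,"y":0.5,"z":0,"spin":0,"fingers":0.4},
    {"x":0,"y":1,"z":0,"spin":0,"fingers":0.4},
    {"x":0,"y":1,"z":0,"spin":0,"fingers":0.4},
  ],
)

```text
clock: 17.92
eef_pos: [0.5136, 0.1064, 0.0455]
tool_rot: [-0.107, 0.994, -0.002, 0.001]
ft_force: [2.1, -7.9, -1.0]
grip_width: 0.0261
grasp_force: 4.1
```

```bash
python3 -c "
from h import *
go(.5193,.0647,.05,102.3); lk()"
```

```text
t 17.93 pos [0.5136 0.1064 0.0455] yaw 102.3 F [ 2.1 -7.9 -1. ] w 0.026 | d [  3.3 -42.   -4.3] spin -0.0
rear,front,far,sleeves shift [[0.8999999761581421, -0.10000000149011612], [2.299999952316284, 0.800000011920929], [2.700000047683716, 0.699999988079071], [2.700000047683716, 1.2999999523162842], [2.700000047683716, 0.8999999761581421], [2.799999952316284, 1.0]] [1 1 1 1 1 1]
```

The sleeve shifts match the rear coming down with the finger, so the crate seems to hang on finger friction just past the lip. I'll lower the tool further.

Call:
jog_arm(
  motion=[
    {"x":0,"y":0,"z":2,"spin":0,"fingers":0.4},
    {"x":0,"y":0,"z":4,"spin":0,"fingers":0.4},
    {"x":0,"y":0,"z":6,"spin":0,"fingers":0.4},
    {"x":0,"y":0,"z":8,"spin":0,"fingers":0.4},
  ],
)

```text
clock: 18.48
eef_pos: [0.5141, 0.1061, 0.0384]
tool_rot: [-0.107, 0.994, -0.002, 0.001]
ft_force: [1.8, -8.4, 7.2]
grip_width: 0.0255
grasp_force: 4.7
```

```bash
python3 -c "
from h import *
go(.5193,.0647,.05,102.3); lk()"
```

```text
t 18.48 pos [0.5141 0.1061 0.0384] yaw 102.2 F [ 1.8 -8.4  7.2] w 0.026 | d [  3.7 -41.6 -11.4] spin -0.1
rear,front,far,sleeves shift [[-1.7999999523162842, -1.899999976158142], [2.0999999046325684, 0.699999988079071], [2.299999952316284, 0.6000000238418579], [2.299999952316284, 2.200000047683716], [2.5, 1.2999999523162842], [2.5999999046325684, 1.399999976158142]] [1 1 1 1 1 1]
```

The sleeve tops came down by the amount expected for a full drop. I'll ease the finger back to release the load and check.

Call:
jog_arm(
  motion=[
    {"x":0,"y":-1,"z":0,"spin":0,"fingers":0.4},
    {"x":0,"y":-2,"z":0,"spin":0,"fingers":0.4},
    {"x":0,"y":-3,"z":-1,"spin":0,"fingers":0.4},
    {"x":0,"y":-5,"z":-2,"spin":0,"fingers":0.4},
    {"x":0,"y":-7,"z":-3,"spin":0,"fingers":0.4},
    {"x":0,"y":-7,"z":-3,"spin":0,"fingers":0.4},
  ],
)

```text
clock: 19.27
eef_pos: [0.514, 0.1016, 0.0403]
tool_rot: [-0.108, 0.994, 0.0, -0.0]
ft_force: [0.5, -0.5, -0.1]
grip_width: 0.0255
grasp_force: 0.0
```

```bash
python3 -c "
from h import *
go(.5193,.0647,.05,102.3); lk()"
```

```text
t 19.27 pos [0.514  0.1016 0.0403] yaw 102.4 F [ 0.5 -0.5 -0.1] w 0.025 | d [  2.7 -37.1  -9.8] spin 0.1
rear,front,far,sleeves shift [[-2.0, -0.800000011920929], [1.5, 0.6000000238418579], [1.7000000476837158, 0.4000000059604645], [1.7999999523162842, 2.0999999046325684], [1.899999976158142, 1.100000023841858], [2.0, 1.2000000476837158]] [1 1 1 1 1 1]
```

The finger is free and the crate stays down. I'll withdraw straight up.

Call:
jog_arm(
  motion=[
    {"x":0,"y":0,"z":-6,"spin":0,"fingers":0.4},
    {"x":0,"y":0,"z":-14,"spin":0,"fingers":0.4},
    {"x":0,"y":0,"z":-24,"spin":0,"fingers":0.4},
    {"x":0,"y":0,"z":-40,"spin":0,"fingers":0.4},
    {"x":0,"y":0,"z":-70,"spin":0,"fingers":0.4},
    {"x":0,"y":-30,"z":-110,"spin":0,"fingers":0.4},
    {"x":0,"y":-80,"z":-150,"spin":0,"fingers":0.4},
    {"x":0,"y":-130,"z":-170,"spin":0,"fingers":0.4},
  ],
)

```text
clock: 20.32
eef_pos: [0.5434, -0.0266, 0.2139]
tool_rot: [-0.108, 0.994, -0.0, 0.003]
ft_force: [0.5, -0.5, -1.1]
grip_width: 0.0262
grasp_force: 0.0
```

Run:
```python
from h import *
go(.5193,.0647,.05,102.3); lk()
b=camera('scene'); np.save('s5.npy',b,allow_pickle=True)
cv2.imwrite('pics/fin.png',cv2.resize(b['pixels'][190:290,350:480],None,fx=6,fy=6,interpolation=cv2.INTER_CUBIC)[:,:,::-1])
```

```text
t 20.32 pos [ 0.5434 -0.0266  0.2139] yaw 102.4 F [ 0.5 -0.5 -1.1] w 0.026 | d [  4.7  94.5 163.8] spin 0.1
rear,front,far,sleeves shift [[-0.30000001192092896, 3.5], [1.5, 0.5], [-161.5, 14.0], [1.7999999523162842, 2.0999999046325684], [1.899999976158142, 1.100000023841858], [2.0, 1.2000000476837158]] [1 1 1 1 1 1]
```

View pics/fin.png

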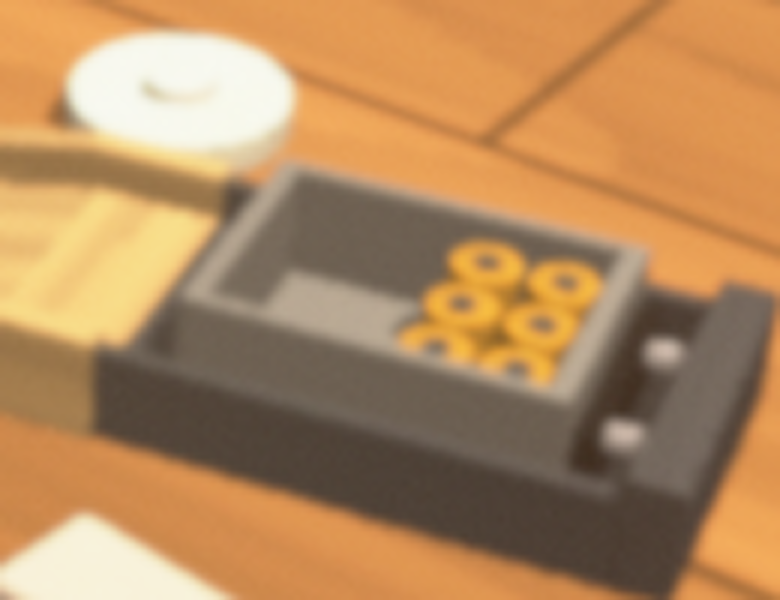

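The picture shows the crate in the shelf with its rear rim corner at (182,290) in the crop, about 22 crop px lower than before. A quick level check with rays at z = 60 mm before handing in.

Run:
```python
from h import *
c=np.load('s5.npy',allow_pickle=True).item()
th=np.radians(102.3); d=np.array([np.cos(th),np.sin(th)]); n=np.array([-d[1],d[0]]); head=np.array([.5193,.0647])
for u,v in((568,402),(645,250),(182,290),(292,165)):
    r=ray(c,350+u/6,190+v/6,.060)[:2]-head; print('x %.4f y %.4f'%(r@d,r@n))
```

```text
x 0.1571 y -0.0540
x 0.1560 y 0.0394
x 0.0276 y -0.0508
x 0.0323 y 0.0376
```

```bash
python3 -c "
from workcell import bot
print(bot.job_done())"
```

```text
the job is handed in; nothing more can be done
None
```

The small grey crate was slid up the ramp and sits level on the shelf floor behind the lip, as far as the final picture shows; the buffer took an estimated 2.5 mm of its 5 mm travel, the crate is released and the job is handed in at about 20 s.

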